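Seal the airtight drive keeper

TASK

Swing the airtight tub's lid shut and press down its raised rim flaps all the way round until every one lies flush and the gasket is fully seated. The far ones lie under the cabinet's glass top board, so lean in to reach them; leave the other things on the shelf where they are.

Things in the scene. Friction and masses are not known exactly. Their poses are not given: they have to be found in the camera images.
- tub: Airtight drive keeper: grey plastic tub, 120 mm (its x) by 180 mm (its y), 60 mm tall, fixed on a 3 mm grey silicone mat (150 x 200 mm) on the white pulled-out shelf. Origin: centre of the mat's underside, on the shelf top. x points away from the robot into the cabinet, y left, z up. Rim at z = 63 mm. Lid hinge line along y at x = +66, z = +63 mm (the far long edge).
- lid (a joint): Lid hinge angle, rad: 0 = shut on the tub, positive = near edge raised (0.3 to 0.6 at the start). Stiff hinge: stays where it is left; 1 to 3 N downward near the lid's near edge swings it shut.
- lid_centre (a point): Centre of the lid's clear window panel, on its top face (66 mm from the hinge line). Moves with the lid. The panel is fixed in the lid, 68 mm (x) by 128 mm (y), with six hinged rim flaps round it, in all 120 x 180 mm. With the lid shut and every flap flush the whole lid top is level, 71 mm above the tub's origin.
- overhang_edge (a point): Middle of the lower front edge of the cabinet's clear glass top board (white front edge strip), 231 mm above the table; x points into the cabinet, y along the edge. Board 12 mm thick, 770 mm wide, 200 mm deep. It overhangs the lid's far edge by 20 to 45 mm, about 130 mm above the shut lid, so the tool must lean, fingertips forward, to reach the far flaps.
- flap_far_left_press (a point): Press point of the rim flap on the lid's far long edge (farthest from the robot), left half, 89 mm along the edge: on its top face, mid-length, 18 mm out from its inner hinge line. Flaps are grey plastic, 26 mm wide from inner hinge to outer edge, 4 mm thick, with black gasket below. Moves with the flap.
- flap_far_left (a joint): Angle of that flap about its inner edge, rad: near 0 = raised (outer edge about 7 mm proud), grows as it is pressed, 0.26 = flush, gasket fully seated (stop). It stays where it is left; it yields to about 9 N pressed at the press point (less at the outer edge, more further in).
- flap_far_right_press (a point): Press point of the rim flap on the lid's far long edge, right half, 89 mm along the edge: on its top face, mid-length, 18 mm out from its inner hinge line. Flaps are grey plastic, 26 mm wide from inner hinge to outer edge, 4 mm thick, with black gasket below. Moves with the flap.
- flap_far_right (a joint): Angle of that flap about its inner edge, rad: near 0 = raised (outer edge about 7 mm proud), grows as it is pressed, 0.26 = flush, gasket fully seated (stop). It stays where it is left; it yields to about 9 N pressed at the press point (less at the outer edge, more further in).
- flap_near_left_press (a point): Press point of the rim flap on the lid's near long edge (towards the robot), left half, 89 mm along the edge: on its top face, mid-length, 18 mm out from its inner hinge line. Flaps are grey plastic, 26 mm wide from inner hinge to outer edge, 4 mm thick, with black gasket below. Moves with the flap.
- flap_near_left (a joint): Angle of that flap about its inner edge, rad: near 0 = raised (outer edge about 7 mm proud), grows as it is pressed, 0.26 = flush, gasket fully seated (stop). It stays where it is left; it yields to about 9 N pressed at the press point (less at the outer edge, more further in).
- flap_near_right_press (a point): Press point of the rim flap on the lid's near long edge, right half, 89 mm along the edge: on its top face, mid-length, 18 mm out from its inner hinge line. Flaps are grey plastic, 26 mm wide from inner hinge to outer edge, 4 mm thick, with black gasket below. Moves with the flap.
- flap_near_right (a joint): Angle of that flap about its inner edge, rad: near 0 = raised (outer edge about 7 mm proud), grows as it is pressed, 0.26 = flush, gasket fully seated (stop). It stays where it is left; it yields to about 9 N pressed at the press point (less at the outer edge, more further in).
- flap_left_press (a point): Press point of the rim flap on the lid's left short edge (+y), 66 mm along the edge: on its top face, mid-length, 18 mm out from its inner hinge line. Flaps are grey plastic, 26 mm wide from inner hinge to outer edge, 4 mm thick, with black gasket below. Moves with the flap.
- flap_left (a joint): Angle of that flap about its inner edge, rad: near 0 = raised (outer edge about 7 mm proud), grows as it is pressed, 0.26 = flush, gasket fully seated (stop). It stays where it is left; it yields to about 9 N pressed at the press point (less at the outer edge, more further in).
- flap_right_press (a point): Press point of the rim flap on the lid's right short edge (-y), 66 mm along the edge: on its top face, mid-length, 18 mm out from its inner hinge line. Flaps are grey plastic, 26 mm wide from inner hinge to outer edge, 4 mm thick, with black gasket below. Moves with the flap.
- flap_right (a joint): Angle of that flap about its inner edge, rad: near 0 = raised (outer edge about 7 mm proud), grows as it is pressed, 0.26 = flush, gasket fully seated (stop). It stays where it is left; it yields to about 9 N pressed at the press point (less at the outer edge, more further in).
- drive_a: Silver external drive, 115 x 76 x 16 mm, left of the tub; loose, not to be disturbed. Origin: centre of its underside.
- drive_b: Silver external drive, 115 x 76 x 16 mm, right of the tub; loose, not to be disturbed. Origin: centre of its underside.
- hub: Black plastic USB hub, 45 x 110 x 22 mm, in front of the tub; loose, not to be disturbed. Origin: centre of its underside.
- driver_case: Aluminium screwdriver case, shut, 60 x 150 x 30 mm, in front of the tub; loose, not to be disturbed. Origin: centre of its underside.
- adapter: White plug-in power adapter, 85 x 45 x 28 mm, far right on the shelf; loose, not to be disturbed. Origin: centre of its underside.
- card_reader: Grey card reader, 70 x 30 x 14 mm, far left on the shelf; loose, not to be disturbed. Origin: centre of its underside.

How it is judged:
By the outcome, as a careful person would: the job done as asked, in the order asked, and still so for the second after the job is handed in, with the robot touching nothing.
It also fails if it takes over 58 s, if anything falls off the work surface, if the arm or the gripper's body presses on something with over 40 N, if the wrist force passes 120 N, or if a joint passes its speed limit or range.

ROBOT

A 6-joint arm with a two-finger parallel gripper is mounted at the origin on the work surface. World frame = base frame: x ahead of the robot, y to its left, z up, the work surface at z = 0. Lengths are in m, angles in degrees, forces in N, time in s.
With the tool pointing down it reaches from about 0.375 to 0.9 m from the base axis. Payload 3.1 kg.
Tool frame: the origin (TCP) lies between the finger pads; the fingertips stand 25 mm ahead of it and the grasp point (between the pads) lies 6 mm ahead of it; y points along the fingers, x is the direction in which the jaws open and shut, and the axes are right-handed (so a half turn about y gives the same grasp; the last joint's range is limited). The gripper opens to 87 mm and grips with 3 to 60 N. Pads are 19 mm wide; open, the fingers measure 117 mm over their backs; the gripper's body (75 mm by 190 mm) begins 51 mm behind the grasp point.
Start: joints at [-77.722, 30.224, 82.088, -0, 67.689, -10.227], TCP at [0.239, -0.577, 0.248] pointing down, gripper open.
Joint ranges: [-176.69, 176.69], [-43.24, 126.21], [12.49, 139.97], [-82, 262], [0, 151.66], [-163.58, 163.58]. Speed limits (degrees/s): [159.86, 159.86, 180, 180, 180, 180].

INTERFACE

Orientations are given as [roll, pitch, yaw] about the fixed x, y, z axes, in that order (R = Rz(yaw) Ry(pitch) Rx(roll)).
In Python, from workcell import observe, capture, job_done, regions_of gives the robot as it stands.
- The arm moves only by the shell command python3 -m handwheel 'ROWS' [FORCE]. ROWS is a JSON object of lists of equal length, an entry for each row: "gripper": the closure, from 0 (fully open) to 1 (shut); "travel": the shift along the tool's x, y, z normalised to -1 to 1, where 1 is 300 mm, a list of three; "roll": the turn about the tool's y normalised to -1 to 1, where 1 is 180 degrees. A call has 1 to 10 rows; each row is the pose to reach, as a shift and turn from the pose commanded when the call began, along the tool's axes at that moment, turning the shorter way round; what a row does not reach only later rows make up. A row lasts 1/12 s, in which the tool goes at most 41.7 mm and 7.16 degrees, less where a joint would pass 70% of its speed; a pose out of reach is approached as far as the arm can. A call with a number of a shift or a turn outside -1 to 1 is refused whole. A call with a gripper value outside its range is refused whole. The fingers move at their own pace and stop on an object; FORCE is the grip in N (left out, the last holds). Time passes only in rows, so rows that repeat a pose let the fingers close. It gives the time, the measured TCP pose, the force and the opening at its end, in the units of the state.
- observe(): the state, without advancing time (a new reading comes with each control period).
- capture(name): name is "side" or "top"; returns a dict with "image" (384x512x3 uint8, red, green, blue), "K" (3x3 intrinsics, pixels), "R" (3x3) and "t" (3): a world point X has camera coordinates R X + t. Camera axes: x right, y down, z forward; pixel columns grow to the right and rows downward; lengths in m; the calibration is good to about 2 mm. A picture is of the moment at which its call begins. There is no depth.
- job_done(): hands the job in, once; it reports no verdict.
Trained networks look in the newest picture that a camera, given by its name, has taken for a name from the list of things; names that differ only in an ending like _2 or _b are one class to them, and where a whole thing is asked for, a point or a joint stands for the part that bears it (a point fixed in the world has none). Each returns a list of dicts, best first, with "score" (0 to 1); they miss things now and then, are a little off and sometimes report something else, mostly with a low value. They report only what shows in the picture. A call takes as long as a camera call.
- regions_of(label, camera): "mask" (384x512 bool, what is visible of it) and "bbox" ([centre column, centre row, width, height] in pixels, round what is visible of it).
The state is a dict: "t": time; "joints": joint angles; "joint_velocities": joint speeds; "joint_efforts": joint torques, N m; "eef_pos": TCP position; "orientation": TCP orientation; "contact_force": force on the tool from outside, world axes, zero at the start; "torque": the same for the moment, N m; "opening": opening from 0.0 (shut) to 1.0 (fully open).
Only numpy, scipy, OpenCV 4.12 (cv2) and the standard library are available. Lean on these libraries where they do the work, as an engineer would, in place of code of your own. Each camera call takes 0.05 s, during which the arm holds its last target.

## Working session

There is one attempt and no reset: what is moved stays moved. The work goes in short steps, Python scripts to look and compute and a shell command to move; the robot and the scene stay as the last step left them, time stands still between calls to the robot, and variables do not carry over. Pictures are saved under pics/ and viewed, and the job is handed in when it is done.

```bash
mkdir -p pics; ls
python3 - <<'E'
from workcell import observe,capture,regions_of
import cv2,numpy as np
print(observe())
for n in("side","top"):
    c=capture(n); cv2.imwrite(f"pics/{n}0.png",c["image"][:,:,::-1]); print(n,c["K"].tolist(),c["R"].tolist(),c["t"].tolist())
    np.savez(f"{n}_cal.npz",K=c["K"],R=c["R"],t=c["t"])
E
```

```text
pics
{'t': 0.0, 'joints': array([-7.77235958e+01,  3.02796825e+01,  8.21576012e+01,  9.78071982e-04,
        6.76878705e+01, -1.02264046e+01]), 'joint_velocities': array([-0.00688503,  0.00031182, -0.08671059,  0.01418776,  0.11376471,
        0.0084782 ]), 'joint_efforts': array([-6.63575083e-04, -4.40047753e+01, -1.76594585e+01,  6.33482030e-02,
        5.81541855e-02, -1.56909950e-04]), 'eef_pos': array([ 0.23909801, -0.57671701,  0.24655714]), 'orientation': array([-89.97689062,   0.12300556, -67.49753871]), 'contact_force': array([-0.40889735, -0.74893173,  0.50884547]), 'torque': array([-0.06019248,  0.04716412, -0.01160174]), 'opening': 0.9965834481223174}
side [[444.041733623723, 0.0, 246.3918787655536], [0.0, 444.041733623723, 191.5827105386391], [0.0, 0.0, 1.0]] [[-0.8656799507133562, -0.5005589510866123, -0.006241748151860506], [-0.3513262123846111, 0.6163805622468821, -0.7047303704082152], [0.3566063872456632, -0.6078780625843374, -0.7094477751070252]] [0.4728066895550825, 0.337643912120064, 0.9409258076083041]
top [[355.0404804253248, 0.0, 261.0246527658601], [0.0, 355.0404804253248, 188.60797044421025], [0.0, 0.0, 1.0]] [[0.0055922467661663425, -0.9997521697104486, -0.021548223484943573], [-0.9928582408260361, -0.002983146223138872, -0.11926279580171034], [0.1191689573669896, 0.022061278246333426, -0.992628862970548]] [0.008268023222925778, 0.5642781984601607, 0.8987634327948137]
```

View pics/side0.png

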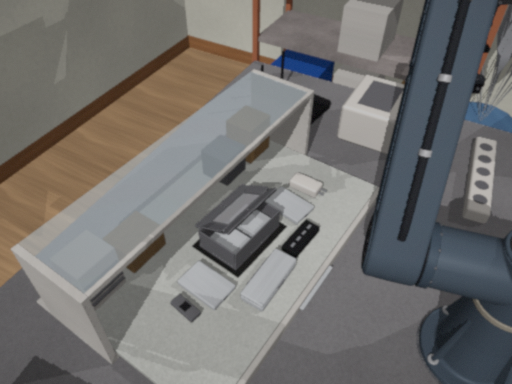

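View pics/top0.png

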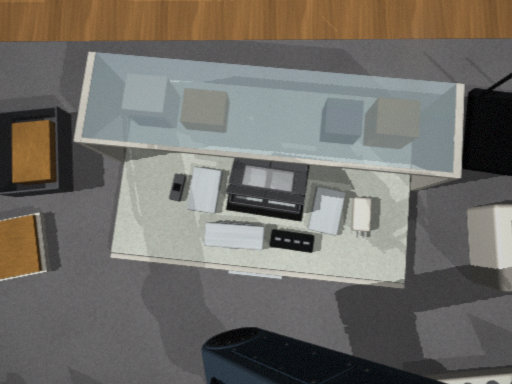

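The tub is at about (268,190) in the top view and (240,230) in the side view. The lid is ajar and the glass board's front strip runs across the far edge. Next I'll get the masks and fit poses.

Run:
```python
from workcell import observe,capture,regions_of
import cv2,numpy as np
for n in("side","top"):
    im=cv2.imread(f"pics/{n}0.png")
    r0,r1,c0,c1=(150,330,150,350) if n=="side" else (130,260,150,390)
    cv2.imwrite(f"pics/{n}0z.png",cv2.resize(im[r0:r1,c0:c1],None,fx=3.3,fy=3.3,interpolation=cv2.INTER_CUBIC))
    for l in ("tub","lid","flap_far_left","overhang_edge","drive_a","hub","driver_case"):
        for q in regions_of(l,n)[:6]: print(n,l,round(q["score"],2),np.round(q["bbox"]),q["mask"].sum())
print(observe()["t"])
```

```text
side tub 0.56 [241. 229.  95.  95.] 5352
side lid 0.86 [238. 208.  77.  52.] 1950
side lid 0.4 [207. 286.  62.  50.] 1607
side overhang_edge 0.8 [196. 227. 368. 313.] 56318
side drive_a 0.9 [204. 287.  57.  49.] 1507
side drive_a 0.85 [290. 207.  47.  40.] 946
side hub 0.68 [302. 236.  35.  39.] 783
side driver_case 0.72 [241. 229.  94.  94.] 5298
side driver_case 0.65 [268. 280.  58.  64.] 1807
top tub 0.71 [268. 191.  83.  65.] 4138
top lid 0.93 [267. 182.  80.  41.] 2841
top flap_far_left 0.68 [250. 163.  34.   5.] 125
top flap_far_left 0.57 [288. 197.  39.  15.] 347
top overhang_edge 0.62 [269. 171. 387. 237.] 60124
top overhang_edge 0.3 [268. 190.  86.  68.] 4340
top drive_a 0.67 [205. 188.  35.  48.] 1233
top hub 0.91 [292. 243.  41.  22.] 800
top driver_case 0.7 [253. 164.  36.  11.] 195
0.8
```

View pics/side0z.png

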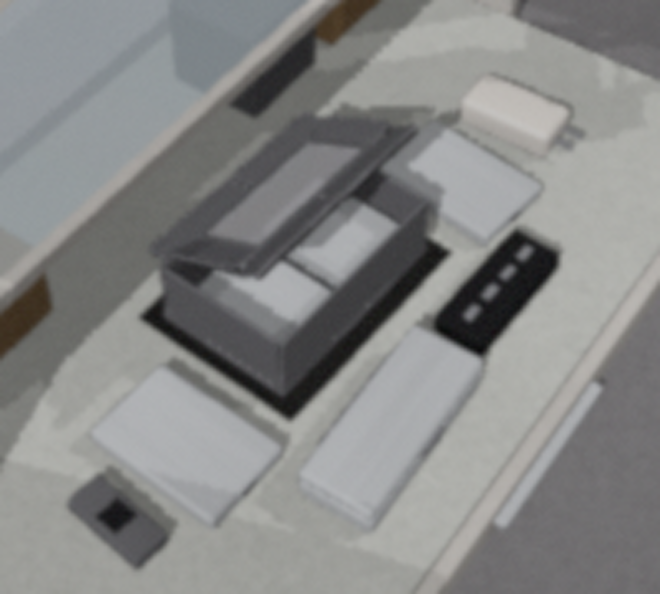

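View pics/top0z.png

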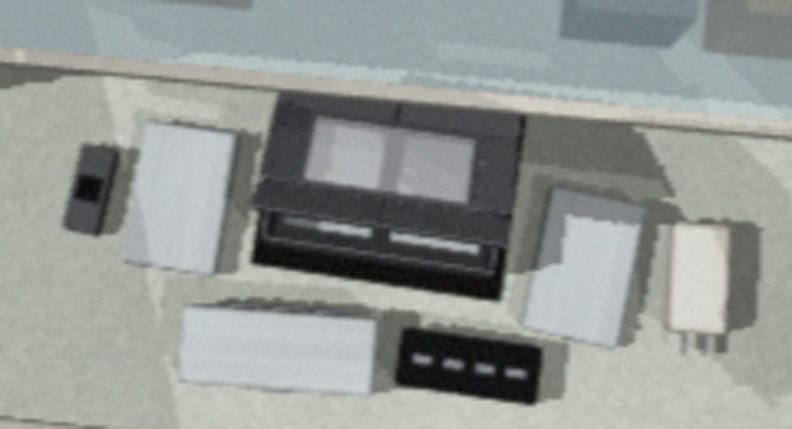

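```bash
cat > fit.py <<'E'
import numpy as np
from scipy.optimize import least_squares
cal={n:np.load(f"{n}_cal.npz") for n in("side","top")}
def proj(n,X):
    c=cal[n];p=(c["R"]@np.atleast_2d(X).T).T+c["t"];q=(c["K"]@p.T).T;return q[:,:2]/q[:,2:]
def zs(*p): return np.array(p)/3.3+150
def zt(u,v): return np.array([u/3.3+150,v/3.3+130])
def W(p,P):
    x,y,yaw,h=p[:4];c,s=np.cos(yaw),np.sin(yaw)
    return np.array([x+c*P[0]-s*P[1],y+s*P[0]+c*P[1],h+P[2]])
def lidpt(d,y,th,up=0): # d from hinge
    z0=.008+up
    return np.array([.066-d*np.cos(th)+ -z0*0 - (-z0)*np.sin(th)*1,y,.063+d*np.sin(th)+z0*np.cos(th)])
E
python3 - <<'E'
from fit import *
obs=[("side",zs(143,318),(.075,.1,.003)),("side",zs(291,415),(-.075,.1,.003)),("side",zs(450,255),(-.075,-.1,.003)),
("top",zt(253,263),(-.075,.1,.003)),("top",zt(500,299),(-.075,-.1,.003)),
("side",zs(283,352),(-.06,.09,.063)) ]
obs=obs[:5]
win=[("top",zt(315,115),(.032,.064)),("top",zt(475,140),(.032,-.064)),("top",zt(470,203),(.1,-.064)),("top",zt(305,180),(.1,.064))]
def res(p):
    r=[proj(n,W(p,P))[0]-u for n,u,P in obs]
    r+=[(proj(n,W(p,lidpt(d,y,p[4])))[0]-u)*.7 for n,u,(d,y) in win]
    return np.concatenate(r)
s=least_squares(res,[.6,0,0,.03,.4]);print(s.x,np.degrees(s.x[2:5:2]));print(s.fun.round(1))
p=s.x
np.save("p.npy",p)
# board edge top strip pixel in top view: points on lower front edge z=.231
E=[zt(0,62),zt(400,95),zt(792,135)]
c=cal["top"]
for u in E:
    d=c["R"].T@np.linalg.inv(c["K"])@np.array([*u,1]);o=-c["R"].T@c["t"]
    for z in(.231,.243): print(z,o+d*(z-o[2])/d[2])
print(W(p,(.06,.09,.071)),W(p,(.06,-.09,.071)),W(p,(-.06,0,.071)))
E
```

```text
[ 0.56854685 -0.00864224 -0.14615327  0.0237872   0.48686462] [-8.37396536 27.89528809]
[-1.5  0.   0.3  2.1  0.8 -0.7 -0.1 -0.   0.5  0.6 -0.4 -1.5  2.2 -1.5
  1.4  1.2 -1.7  0.4]
0.231 [0.62449755 0.24112672 0.231     ]
0.243 [0.62167465 0.23699276 0.243     ]
0.231 [ 0.60332138 -0.01460262  0.231     ]
0.243 [ 0.60084725 -0.01452481  0.243     ]
0.231 [ 0.57815431 -0.25968476  0.231     ]
0.243 [ 0.57609466 -0.25557055  0.243     ]
[0.64101418 0.07166022 0.0947872 ] [ 0.61480015 -0.10642073  0.0947872 ] [5.09186536e-01 9.57653897e-05 9.47872016e-02]
```

```bash
python3 -m handwheel '{"gripper":[0,0,0,0,0,0,0,0,0],"travel":[[-0.74,-0.67,0.69],[-0.74,-0.67,0.69],[-0.74,-0.67,0.69],[-0.74,-0.67,0.69],[-0.74,-0.67,0.69],[-0.74,-0.67,0.69],[-0.74,-0.67,0.69],[-0.74,-0.67,0.69],[-0.74,-0.67,0.69]],"roll":[-0.333,-0.333,-0.333,-0.333,-0.333,-0.333,-0.333,-0.333,-0.333]}'
```

```text
t: 1.55
eef_pos: [0.3461, -0.2905, 0.4509]
orientation: [-90.1, -0.1, -7.2]
contact_force: [-0.1, -0.3, 0.4]
opening: 0.999
```

```bash
python3 -m handwheel '{"gripper":[0,0,0,0,0,0,0,0],"travel":[[0.2,0,0.95],[0.2,0,0.95],[0.2,0,0.95],[0.2,0,0.95],[0.2,0,0.95],[0.2,0,0.95],[0.2,0,0.95],[0.2,0,0.95]],"roll":[0,0,0,0,0,0,0,0]}'
python3 -m handwheel '{"gripper":[0,0,0,0,0,0,0,0,0,0],"travel":[[1,-1,0],[1,-1,0],[1,-1,0],[1,-1,0],[1,-1,0],[1,-1,0],[1,-1,0],[1,-1,0],[1,-1,0],[1,-1,0]],"roll":[0,0,0,0,0,0,0,0,0,0]}'; python3 -c "
from workcell import observe;print(observe()['joints'])"
```

```text
t: 2.22
eef_pos: [0.4433, -0.0117, 0.4489]
orientation: [-89.8, -0.1, -7.0]
contact_force: [0.2, -0.9, 0.3]
opening: 1.001
t: 3.05
eef_pos: [0.6847, -0.0537, 0.6813]
orientation: [-89.8, -0.2, -7.6]
contact_force: [-0.9, -0.3, -3.4]
opening: 1.003
[-13.86688947  32.583068    13.0868484    0.29108094 134.11071001
  -6.06868337]
```

```bash
python3 -m handwheel '{"gripper":[0,0,0,0,0,0],"travel":[[1,0,0],[1,0,0],[1,0,0],[1,0,0],[1,0,0],[1,0,0]],"roll":[0,0,0,0,0,0]}'; python3 -c "
from workcell import observe;print(observe()['joints'])"
```

```text
t: 3.55
eef_pos: [0.7691, -0.069, 0.6014]
orientation: [-89.9, -2.7, -7.6]
contact_force: [-0.1, -0.3, -0.1]
opening: 1.001
[-13.54592602  39.29380269  12.54800806   0.50837665 125.48885924
  -5.67397962]
```

```bash
python3 -m handwheel '{"gripper":[0,0,0,0,0,0],"travel":[[1,-0.7,0],[1,-0.7,0],[1,-0.7,0],[1,-0.7,0],[1,-0.7,0],[1,-0.7,0]],"roll":[0,0,0,0,0,0]}'; python3 -c "
from workcell import observe;print(observe()['joints'])"
```

```text
t: 4.05
eef_pos: [0.7741, -0.075, 0.6057]
orientation: [-89.8, -4.4, -7.6]
contact_force: [0.0, -0.2, 0.0]
opening: 0.995
[-13.98436519  39.03016873  12.49079549   0.8036879  124.10020851
  -5.95430624]
```

```bash
python3 -m handwheel '{"gripper":[0],"travel":[[1,-0.5,0]],"roll":[0]}';python3 -m handwheel '{"gripper":[0],"travel":[[1,-0.5,0]],"roll":[0]}'; python3 -m handwheel '{"gripper":[0],"travel":[[1,-0.5,0]],"roll":[0]}'; python3 -m handwheel '{"gripper":[0,0,0],"travel":[[-0.2,0,0],[-0.2,0,0],[-0.2,0,0]],"roll":[0,0,0]}'; python3 -c "
from workcell import observe;print(observe()['joints'])"
```

```text
t: 4.13
eef_pos: [0.7817, -0.0769, 0.6049]
orientation: [-89.8, -5.8, -7.6]
contact_force: [0.1, 0.6, 0.4]
opening: 1.005
t: 4.22
eef_pos: [0.7896, -0.079, 0.6041]
orientation: [-89.7, -7.2, -7.6]
contact_force: [0.2, 0.2, 0.3]
opening: 1.001
t: 4.3
eef_pos: [0.7966, -0.081, 0.6044]
orientation: [-89.7, -8.6, -7.6]
contact_force: [0.2, 0.0, -0.8]
opening: 1.0
t: 4.55
eef_pos: [0.7312, -0.0713, 0.5908]
orientation: [-89.6, -7.5, -7.6]
contact_force: [-0.1, 0.0, -0.2]
opening: 1.001
[-14.79157848  29.48349283  32.56876674   1.47398668 110.51178374
  -6.65071381]
```

```bash
R(){ :; }
python3 -m handwheel '{"gripper":[0,0],"travel":[[1,-0.4,0],[1,-0.4,0]],"roll":[0,0]}'
python3 -m handwheel '{"gripper":[1],"travel":[[1,-0.4,0]],"roll":[0]}' | grep -E "eef|ori"
python3 -m handwheel '{"gripper":[1],"travel":[[1,-0.4,0]],"roll":[0]}' | grep -E "eef|ori"
python3 -m handwheel '{"gripper":[1],"travel":[[1,-0.4,0]],"roll":[0]}' | grep -E "eef|ori"
python3 -m handwheel '{"gripper":[1],"travel":[[1,-0.4,0]],"roll":[0]}' | grep -E "eef|ori"
python3 -m handwheel '{"gripper":[1],"travel":[[1,-0.4,0]],"roll":[0]}' | grep -E "eef|ori"
python3 -m handwheel '{"gripper":[1],"travel":[[1,-0.4,0]],"roll":[0]}' | grep -E "eef|ori"
python3 -m handwheel '{"gripper":[1],"travel":[[1,-0.4,0]],"roll":[0]}'
```

```text
t: 4.72
eef_pos: [0.7847, -0.0797, 0.6195]
orientation: [-89.6, -8.8, -7.6]
contact_force: [2.6, -1.1, 2.0]
opening: 1.001
eef_pos: [0.7961, -0.0826, 0.6134]
orientation: [-89.5, -9.9, -7.6]
eef_pos: [0.8042, -0.0847, 0.6162]
orientation: [-89.5, -11.8, -7.6]
eef_pos: [0.8111, -0.0863, 0.6195]
orientation: [-89.5, -13.4, -7.6]
eef_pos: [0.8175, -0.0879, 0.622]
orientation: [-89.5, -14.9, -7.6]
eef_pos: [0.8236, -0.0895, 0.6249]
orientation: [-89.4, -16.4, -7.6]
eef_pos: [0.8292, -0.0911, 0.6286]
orientation: [-89.4, -17.9, -7.7]
t: 5.3
eef_pos: [0.8343, -0.0925, 0.6331]
orientation: [-89.4, -19.4, -7.7]
contact_force: [-0.4, 0.3, 0.3]
opening: 0.554
```

```bash
python3 -m handwheel '{"gripper":[1],"travel":[[1,-0.2,0]],"roll":[0]}' | grep -E "eef|ori"
python3 -m handwheel '{"gripper":[1],"travel":[[1,-0.2,0]],"roll":[0]}' | grep -E "ori"
python3 -m handwheel '{"gripper":[1],"travel":[[1,-0.2,0]],"roll":[0]}' | grep -E "ori"
python3 -m handwheel '{"gripper":[1],"travel":[[1,-0.2,0]],"roll":[0]}' | grep -E "ori"
python3 -m handwheel '{"gripper":[1],"travel":[[1,-0.2,0]],"roll":[0]}' | grep -E "ori"
python3 -m handwheel '{"gripper":[1],"travel":[[1,-0.2,0]],"roll":[0]}' | grep -E "ori"
python3 -m handwheel '{"gripper":[1],"travel":[[1,-0.2,0]],"roll":[0]}' | grep -E "ori"
python3 -m handwheel '{"gripper":[1],"travel":[[1,-0.2,0]],"roll":[0]}'
```

```text
eef_pos: [0.8427, -0.0942, 0.6342]
orientation: [-89.3, -21.0, -7.7]
orientation: [-89.3, -22.5, -7.7]
orientation: [-89.3, -23.9, -7.7]
orientation: [-89.2, -25.4, -7.8]
orientation: [-89.2, -26.9, -7.8]
orientation: [-89.1, -28.5, -7.8]
orientation: [-89.1, -30.0, -7.8]
t: 5.97
eef_pos: [0.8903, -0.105, 0.654]
orientation: [-89.1, -31.5, -7.9]
contact_force: [-0.2, -0.1, -0.2]
opening: 0.016
```

```bash
cat > mv.py <<'E'
import sys,numpy as np
from scipy.spatial.transform import Rotation as Ro
from workcell import observe
from fit import W
p=np.load("p.npy")
o=observe();R=Ro.from_euler("xyz",o["orientation"],degrees=True).as_matrix()
tip=o["eef_pos"]+.025*R[:,1]
def show(tgt,label=""):  # tip target in world -> travel units
    print(label,"travel",np.round(R.T@(tgt-tip)/.3,3))
print("tip",tip.round(4),"t",round(o["t"],2),"F",o["contact_force"].round(1),"rpy",o["orientation"].round(1))
def loc(w): 
    c,s=np.cos(p[2]),np.sin(p[2]);d=w-np.array([p[0],p[1],p[3]]);return np.array([c*d[0]+s*d[1],-s*d[0]+c*d[1],d[2]])
print("tip local",loc(tip).round(4), "joints",o["joints"].round(0))
if __name__=="__main__":
    for a in sys.argv[1:]:
        v=np.array(list(map(float,a.split(","))))
        show(W(p,v),a)
E
python3 mv.py -0.06,0,.45 -0.022,0,.17
```

```text
tip [ 0.9033 -0.1064  0.6327] t 5.97 F [-0.2 -0.1 -0.2] rpy [-89.1 -31.5  -7.9]
tip local [ 0.3454 -0.048   0.6089] joints [-15.  38.  13.   5.  98.  -6.]
-0.06,0,.45 travel [-1.428 -0.252  0.176]
-0.022,0,.17 travel [-1.808  0.61   0.161]
```

```bash
python3 -m handwheel '{"gripper":[1,1,1,1,1,1,1,1],"travel":[[-0.95,-0.17,0.12],[-0.95,-0.17,0.12],[-0.95,-0.17,0.12],[-0.95,-0.17,0.12],[-0.95,-0.17,0.12],[-0.95,-0.17,0.12],[-0.95,-0.17,0.12],[-0.95,-0.17,0.12]],"roll":[0.5,0.5,0.5,0.5,0.5,0.5,0.5,0.5]}'; python3 mv.py -0.06,0,.40
```

```text
t: 6.63
eef_pos: [0.6219, -0.0312, 0.5475]
orientation: [-63.3, -16.8, -66.1]
contact_force: [0.5, 0.3, 0.2]
opening: 0.007
tip [ 0.6348 -0.0326  0.5262] t 6.63 F [0.5 0.3 0.2] rpy [-63.3 -16.8 -66.1]
tip local [ 0.069  -0.014   0.5024] joints [-15.   6.  78.   5.  65.  46.]
-0.06,0,.40 travel [-0.356  0.07  -0.414]
```

```bash
python3 -m handwheel '{"gripper":[1,1,1,1,1,1],"travel":[[-0.36,0.07,-0.41],[-0.36,0.07,-0.41],[-0.36,0.07,-0.41],[-0.36,0.07,-0.41],[-0.36,0.07,-0.41],[-0.36,0.07,-0.41]],"roll":[0.175,0.175,0.175,0.175,0.175,0.175]}'; python3 mv.py -0.022,0,.18
```

```text
t: 7.13
eef_pos: [0.498, 0.0015, 0.4433]
orientation: [-58.9, -1.4, -93.7]
contact_force: [0.8, -0.3, 1.0]
opening: 0.007
tip [5.109e-01 2.000e-04 4.219e-01] t 7.13 F [ 0.8 -0.3  1. ] rpy [-58.9  -1.4 -93.7]
tip local [-5.840e-02  3.000e-04  3.981e-01] joints [-16.  -3. 103.   7.  50.  75.]
-0.022,0,.18 travel [-0.006  0.685 -0.272]
```

```bash
python3 -m handwheel '{"gripper":[1,1,1,1,1,1,1],"travel":[[-0.006,0.685,-0.272],[-0.006,0.685,-0.272],[-0.006,0.685,-0.272],[-0.006,0.685,-0.272],[-0.006,0.685,-0.272],[-0.006,0.685,-0.272],[-0.006,0.685,-0.272]],"roll":[0.02,0.02,0.02,0.02,0.02,0.02,0.02]}'; python3 mv.py -0.022,0,.085 -0.022,0,.075
python3 - <<'E'
from workcell import capture
import cv2
for n in("side","top"):
    im=capture(n)["image"][:,:,::-1]
    r0,r1,c0,c1=(110,290,150,370) if n=="side" else (110,270,170,370)
    cv2.imwrite(f"pics/{n}1.png",cv2.resize(im[r0:r1,c0:c1],None,fx=3.3,fy=3.3,interpolation=cv2.INTER_CUBIC))
E
```

```text
t: 7.72
eef_pos: [0.541, -0.0069, 0.226]
orientation: [-58.7, 0.4, -96.7]
contact_force: [-0.3, -0.3, 0.4]
opening: 0.004
tip [ 0.5539 -0.0082  0.2046] t 7.72 F [-0.3 -0.3  0.4] rpy [-58.7   0.4 -96.7]
tip local [-0.0145 -0.0017  0.1808] joints [-15.  19. 117.  21.  13.  63.]
-0.022,0,.085 travel [-0.004  0.26  -0.187]
-0.022,0,.075 travel [-0.004  0.289 -0.204]
```

View pics/side1.png

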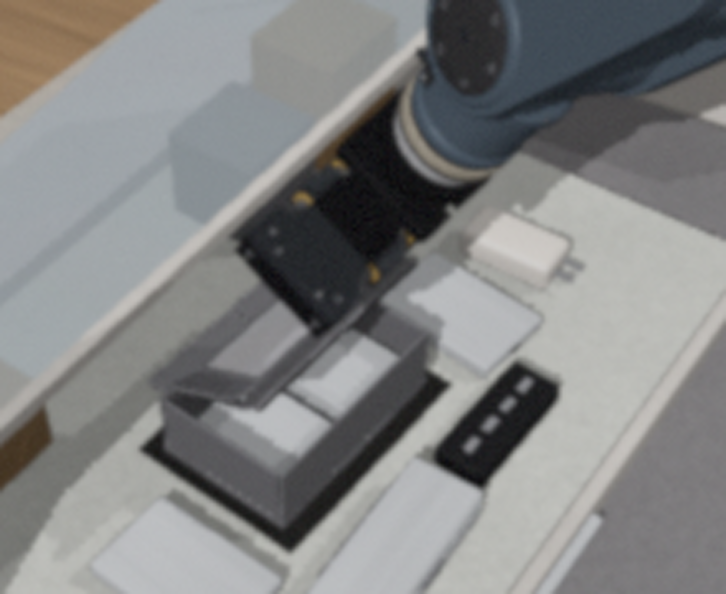

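View pics/top1.png

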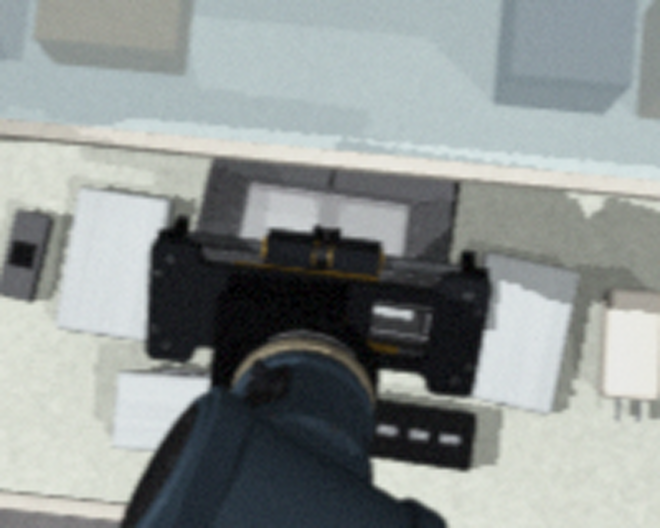

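Side view: the closed fingertips are centred just above the raised lid at about (330,320), with the body clear of the glass. Now I'll press the lid shut.

```bash
python3 mv.py -0.010,0,.11 | tail -1; python3 -m handwheel '{"gripper":[1,1,1,1],"travel":[[0,0.18,-0.13],[0,0.18,-0.13],[0,0.18,-0.13],[0,0.18,-0.13]],"roll":[0,0,0,0]}'; python3 mv.py -0.010,0,.075
```

```text
-0.010,0,.11 travel [-0.004  0.218 -0.121]
t: 8.15
eef_pos: [0.545, 0.0013, 0.1905]
orientation: [-57.1, 1.7, -95.7]
contact_force: [-0.1, 0.6, -0.1]
opening: 0.003
tip [5.586e-01 5.000e-04 1.695e-01] t 8.15 F [-0.1  0.6 -0.1] rpy [-57.1   1.7 -95.7]
tip local [-0.0112  0.0076  0.1457] joints [-15.  24. 120.  63.   7.  21.]
-0.010,0,.075 travel [ 0.032  0.199 -0.125]
```

```bash
python3 -m handwheel '{"gripper":[1,1,1,1],"travel":[[0.02,0.12,-0.1],[0.02,0.12,-0.1],[0.02,0.12,-0.1],[0.02,0.12,-0.1]],"roll":[0,0,0,0]}'; python3 mv.py -0.010,0,.075
```

```text
t: 8.48
eef_pos: [0.5428, 0.0055, 0.1624]
orientation: [-57.1, 2.9, -95.0]
contact_force: [-1.1, 1.3, 1.8]
opening: 0.006
tip [0.5564 0.0053 0.1415] t 8.48 F [-1.1  1.3  1.8] rpy [-57.1   2.9 -95. ]
tip local [-0.014   0.012   0.1177] joints [-16.  28. 122. 104.   8. -21.]
-0.010,0,.075 travel [ 0.048  0.124 -0.067]
```

```bash
python3 -m handwheel '{"gripper":[1,1,1,1],"travel":[[0.035,0.11,-0.07],[0.035,0.11,-0.07],[0.035,0.11,-0.07],[0.035,0.11,-0.07]],"roll":[0,0,0,0]}'; python3 mv.py -0.010,0,.075
```

```text
t: 8.82
eef_pos: [0.5428, -0.0009, 0.1255]
orientation: [-56.5, 3.1, -94.8]
contact_force: [-20.7, 10.5, 53.1]
opening: 0.004
tip [ 0.5567 -0.0009  0.1047] t 8.82 F [-20.7  10.5  53.1] rpy [-56.5   3.1 -94.8]
tip local [-0.0129  0.006   0.0809] joints [-17.  34. 124. 136.  13. -56.]
-0.010,0,.075 travel [ 0.021  0.02  -0.003]
```

```bash
python3 mv.py -0.013,0.006,.101|tail -1;  python3 -m handwheel '{"gripper":[1],"travel":[[0,-0.04,0.03]],"roll":[0]}'; python3 mv.py -0.013,0.006,.101|tail -1
```

```text
-0.013,0.006,.101 travel [-0.004 -0.056  0.037]
t: 8.9
eef_pos: [0.5417, -0.0027, 0.1365]
orientation: [-57.2, 3.0, -95.0]
contact_force: [-0.4, 0.1, -0.9]
opening: 0.008
-0.013,0.006,.101 travel [-0.009 -0.023  0.02 ]
```

```bash
python3 -m handwheel '{"gripper":[1,1,1],"travel":[[0,-0.2,0.12],[0,-0.2,0.12],[0,-0.2,0.12]],"roll":[0,0,0]}'; python3 mv.py -0.013,0.006,.101
cat > snap.py <<'E'
import sys
from workcell import capture
import cv2
for n in("side","top"):
    im=capture(n)["image"][:,:,::-1]
    cv2.imwrite(f"pics/{n}{sys.argv[1]}_raw.png",im)
    r0,r1,c0,c1=(160,270,180,310) if n=="side" else (140,230,210,330)
    cv2.imwrite(f"pics/{n}{sys.argv[1]}.png",cv2.resize(im[r0:r1,c0:c1],None,fx=5,fy=5,interpolation=cv2.INTER_CUBIC))
E
python3 snap.py 2
```

```text
t: 9.15
eef_pos: [0.5438, 0.001, 0.1679]
orientation: [-57.0, 3.9, -94.3]
contact_force: [-0.7, 0.6, -0.4]
opening: 0.006
tip [0.5575 0.0014 0.1469] t 9.15 F [-0.7  0.6 -0.4] rpy [-57.    3.9 -94.3]
tip local [-0.0124  0.0083  0.1232] joints [-17.  27. 122.  94.  10. -13.]
-0.013,0.006,.101 travel [ 0.013  0.06  -0.042]
```

View pics/side2.png

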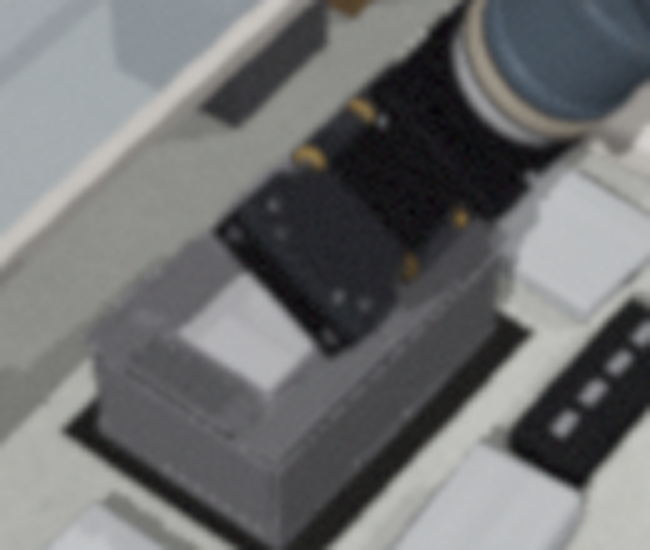

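View pics/top2.png

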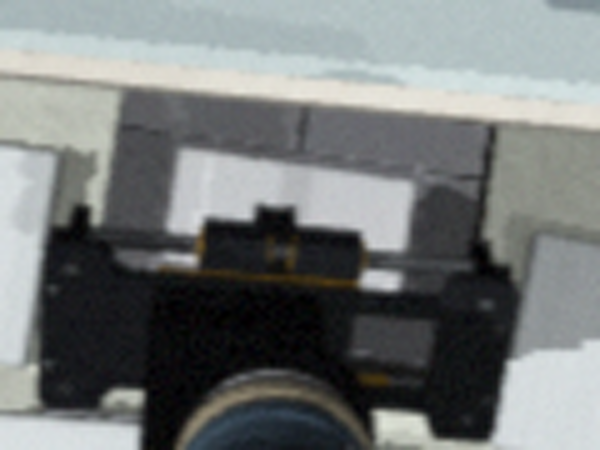

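The lid is shut. In the top view the far flaps' dividing seam is at zoomed (302,130), and the window's far corners are at (178,150) and (413,180). I'll refit the pose with these points.

```bash
python3 - <<'E'
from fit import *
def z5(n,u,v): return np.array([u/5+(180 if n=="side" else 210),v/5+(160 if n=="side" else 140)])
obs=[("side",zs(143,318),(.075,.1,.003)),("side",zs(291,415),(-.075,.1,.003)),("side",zs(450,255),(-.075,-.1,.003)),
("top",zt(253,263),(-.075,.1,.003)),("top",zt(500,299),(-.075,-.1,.003)),
("side",z5("side",65,430),(.075,.1,.003)),("side",z5("side",530,335),(-.075,-.1,.003)),
("top",z5("top",178,148),(.034,.064,.071)),("top",z5("top",413,180),(.034,-.064,.071)),
("side",z5("side",283,458),(-.06,.09,.063)),("side",z5("side",265,395),(-.034,.064,.071))]
def res(p):
    r=[proj(n,W(p,P))[0]-u for n,u,P in obs]
    return np.concatenate(r+[[(p[3]-hc)*1000*w]])
for hc,w in((.028,0),(.0285,1)):
    s=least_squares(res,[.6,0,0,.03]);print(s.x,np.degrees(s.x[2]));print(s.fun.round(1))
p=s.x
np.save("p.npy",p)
for y in(.045,-.045): 
    print("far press",W(p,(.052,y,.071)))
# board edge
c=cal["top"]
for u in (z5("top",0,72),z5("top",600,124)):
    d=c["R"].T@np.linalg.inv(c["K"])@np.array([*u,1]);o=-c["R"].T@c["t"]
    X=o+d*(.231-o[2])/d[2]; dd=X-np.array([p[0],p[1],p[3]]); C,S=np.cos(p[2]),np.sin(p[2]); print("edge local",C*dd[0]+S*dd[1],-S*dd[0]+C*dd[1])
print(p[3]+.071, proj("top",W(p,(.06,0,.071))),proj("top",W(p,(.034,0,.071))))
E
python3 mv.py -.05,.045,.1
```

```text
[ 0.56700707 -0.0076495  -0.14597891  0.02968075] -8.36397529300645
[-1.4 -0.9  0.6  1.2  1.3 -1.8 -0.7  0.4  0.3  1.1 -1.1 -0.6  1.6 -1.5
 -1.3 -2.8  3.3 -1.6 -0.7  3.9  1.3  1.7  0. ]
[ 0.5672614  -0.0080082  -0.14628977  0.02869388] -8.38178651876196
[-1.4 -0.8  0.6  1.3  1.2 -1.6 -0.5  0.4  0.4  1.  -1.1 -0.5  1.6 -1.4
 -1.2 -2.8  3.4 -1.6 -0.7  4.1  1.3  1.8  0.2]
far press [0.62526556 0.02893118 0.09969388]
far press [ 0.61214639 -0.06010751  0.09969388]
edge local 0.027039365039615994 0.127115306481781
edge local 0.04199729455080732 -0.12378381473225504
0.09969387841705925 [[271.73716717 160.29479596]] [[270.17092771 170.6019016 ]]
tip [0.5579 0.0013 0.1476] t 9.25 F [0.5 0.6 0.1] rpy [-56.9   3.9 -94.2]
tip local [-0.0106  0.0078  0.1189] joints [-17.  27. 122.  94.  10. -13.]
-.05,.045,.1 travel [-0.129 -0.007 -0.141]
```

```bash
python3 mv.py -.046,.045,.098|tail -1; python3 -m handwheel '{"gripper":[1,1,1,1],"travel":[[-0.13,-0.005,-0.135],[-0.13,-0.005,-0.135],[-0.13,-0.005,-0.135],[-0.13,-0.005,-0.135]],"roll":[0,0,0,0]}'; python3 mv.py -.046,.045,.090 -.046,.045,.076
```

```text
-.046,.045,.098 travel [-0.127  0.006 -0.134]
t: 9.58
eef_pos: [0.5118, 0.0433, 0.1481]
orientation: [-57.2, 4.0, -94.4]
contact_force: [-0.2, 0.8, 0.5]
opening: 0.003
tip [0.5254 0.0437 0.1271] t 9.58 F [-0.2  0.8  0.5] rpy [-57.2   4.  -94.4]
tip local [-0.0489  0.0451  0.0984] joints [-12.  29. 127. 137.  11. -52.]
-.046,.045,.090 travel [ 0.003  0.029 -0.007]
-.046,.045,.076 travel [ 0.006  0.068 -0.032]
```

```bash
python3 -m handwheel '{"gripper":[1,1,1,1],"travel":[[0.003,0.03,-0.01],[0.006,0.062,-0.03],[0.006,0.074,-0.036],[0.006,0.074,-0.036]],"roll":[0,0,0,0]}'; python3 mv.py -.046,.045,.076
```

```text
t: 9.92
eef_pos: [0.5145, 0.0436, 0.1255]
orientation: [-56.9, 4.2, -94.3]
contact_force: [-11.4, -0.9, 28.5]
opening: 0.007
tip [0.5282 0.0441 0.1047] t 9.92 F [-11.4  -0.9  28.5] rpy [-56.9   4.2 -94.3]
tip local [-0.0462  0.0459  0.076 ] joints [-12.  33. 127. 149.  15. -64.]
-.046,.045,.076 travel [0.003 0.    0.001]
```

```bash
python3 mv.py -.046,.045,.098 -.046,-.045,.098; python3 -m handwheel '{"gripper":[1,1,1,1,1,1],"travel":[[0,-0.06,0.04],[0.16,-0.085,0.06],[0.31,-0.09,0.065],[0.31,-0.09,0.065],[0.31,-0.09,0.065],[0.31,-0.09,0.065]],"roll":[0,0,0,0,0,0]}'; python3 mv.py -.046,-.045,.090 -.046,-.045,.075
```

```text
tip [0.5282 0.0441 0.1047] t 9.92 F [-11.4  -0.9  28.5] rpy [-56.9   4.2 -94.3]
tip local [-0.0462  0.0459  0.076 ] joints [-12.  33. 127. 149.  15. -64.]
-.046,.045,.098 travel [-0.002 -0.061  0.041]
-.046,-.045,.098 travel [ 0.296 -0.091  0.035]
t: 10.42
eef_pos: [0.5097, -0.0552, 0.15]
orientation: [-57.2, 4.0, -94.6]
contact_force: [0.8, 0.1, 0.7]
opening: 0.001
tip [ 0.5233 -0.0549  0.129 ] t 10.42 F [0.8 0.1 0.7] rpy [-57.2   4.  -94.6]
tip local [-0.0366 -0.0528  0.1003] joints [-27.  29. 126. 108.  16. -36.]
-.046,-.045,.090 travel [-0.025  0.015 -0.044]
-.046,-.045,.075 travel [-0.022  0.056 -0.071]
```

```bash
python3 -m handwheel '{"gripper":[1,1,1,1,1],"travel":[[-0.025,0,-0.034],[-0.025,0.015,-0.044],[-0.022,0.05,-0.065],[-0.022,0.062,-0.075],[-0.022,0.062,-0.075]],"roll":[0,0,0,0,0]}'; python3 mv.py -.046,-.045,.076
```

```text
t: 10.83
eef_pos: [0.5004, -0.0411, 0.1249]
orientation: [-56.9, 4.2, -94.4]
contact_force: [-14.5, -4.9, 38.9]
opening: 0.005
tip [ 0.5142 -0.0406  0.104 ] t 10.83 F [-14.5  -4.9  38.9] rpy [-56.9   4.2 -94.4]
tip local [-0.0478 -0.04    0.0753] joints [-26.  33. 129. 129.  19. -57.]
-.046,-.045,.076 travel [ 0.017 -0.     0.006]
```

```bash
python3 mv.py -.046,-.045,.10 .008,-.070,.10 .008,-.070,.074; python3 -m handwheel '{"gripper":[1,1,1,1],"travel":[[0,-0.06,0.045],[0.1,-0.17,-0.06],[0.11,0.03,0.19],[0.11,0.03,0.19]],"roll":[0,0,0,0]}' >/dev/null; python3 mv.py .008,-.070,.10  .008,-.070,.074
```

```text
tip [ 0.5142 -0.0406  0.104 ] t 10.83 F [-14.5  -4.9  38.9] rpy [-56.9   4.2 -94.4]
tip local [-0.0478 -0.04    0.0753] joints [-26.  33. 129. 129.  19. -57.]
-.046,-.045,.10 travel [ 0.011 -0.067  0.049]
.008,-.070,.10 travel [0.107 0.022 0.199]
.008,-.070,.074 travel [0.113 0.094 0.152]
tip [ 0.5403 -0.0764  0.1216] t 11.17 F [ 0.7 -0.8 -0.7] rpy [-57.9   4.4 -94.7]
tip local [-0.0167 -0.0715  0.0929] joints [-29.  30. 123.  97.  16. -27.]
.008,-.070,.10 travel [-0.002  0.024  0.083]
.008,-.070,.074 travel [0.005 0.097 0.037]
```

```bash
python3 -m handwheel '{"gripper":[1,1,1,1,1],"travel":[[0,0.024,0.083],[0,0.024,0.083],[0.005,0.06,0.06],[0.005,0.1,0.037],[0.005,0.106,0.033]],"roll":[0,0,0,0,0]}' ; python3 mv.py .008,-.070,.10  .008,-.070,.074
```

```text
t: 11.58
eef_pos: [0.5604, -0.0792, 0.1252]
orientation: [-56.9, 4.1, -94.3]
contact_force: [-15.7, -6.5, 43.8]
opening: 0.006
tip [ 0.5741 -0.0787  0.1043] t 11.58 F [-15.7  -6.5  43.8] rpy [-56.9   4.1 -94.3]
tip local [ 0.0171 -0.069   0.0756] joints [-27.  34. 120. 103.  16. -31.]
.008,-.070,.10 travel [-0.005 -0.085  0.019]
.008,-.070,.074 travel [ 0.002 -0.012 -0.028]
```

```bash
python3 mv.py .017,-.060,.089 .045,-.045,.088 .056,-.045,.088 | tail -3
```

```text
.017,-.060,.089 travel [-0.033 -0.035  0.025]
.045,-.045,.088 travel [-0.076  0.024  0.102]
.056,-.045,.088 travel [-0.073  0.043  0.133]
```

```bash
python3 -m handwheel '{"gripper":[1,1,1,1],"travel":[[-0.033,-0.037,0.027],[-0.076,0.022,0.1],[-0.076,0.022,0.1],[-0.076,0.022,0.1]],"roll":[0,0,0,0]}' ; python3 mv.py .056,-.045,.086 .056,-.045,.074; python3 snap.py 3
```

```text
t: 11.92
eef_pos: [0.5894, -0.0573, 0.1348]
orientation: [-57.3, 4.2, -94.0]
contact_force: [-0.7, 0.6, -0.3]
opening: 0.003
tip [ 0.6029 -0.0567  0.1138] t 11.92 F [-0.7  0.6 -0.3] rpy [-57.3   4.2 -94. ]
tip local [ 0.0424 -0.043   0.0851] joints [-23.  33. 116.  88.  13. -12.]
.056,-.045,.086 travel [0.01  0.021 0.04 ]
.056,-.045,.074 travel [0.013 0.055 0.018]
```

View pics/side3.png

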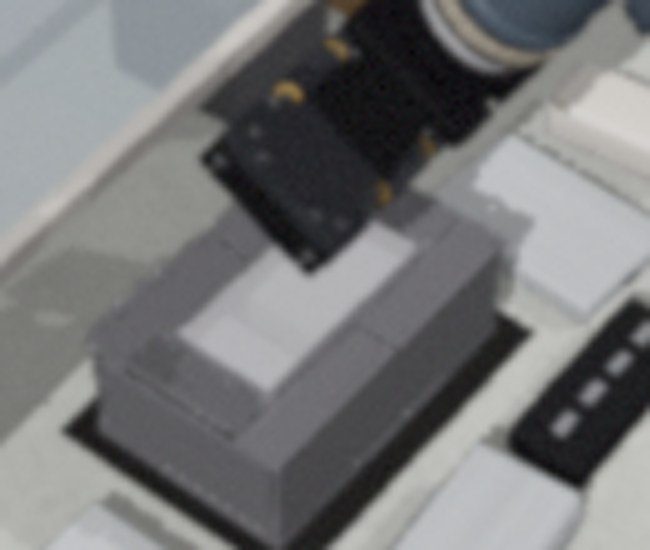

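View pics/top3.png

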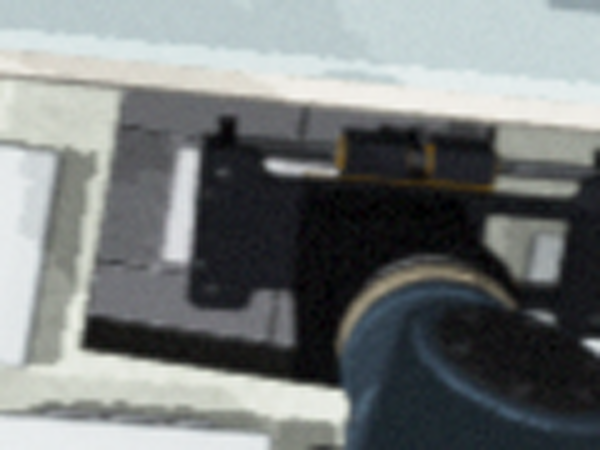

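Run:
```python
from mv import *
from fit import proj
for s in(.07,.127):
  for j in(-.095,.095):
    for f in(.0375,):
      for sg in(1,-1):
        X=tip-R[:,1]*s+R[:,0]*j+sg*f*R[:,2]
        q=proj("top",X)[0]; print(s,j,sg,X.round(3),loc(X).round(3),((q-[210,140])*5).round())
```

```text
tip [ 0.6008 -0.0572  0.1126] t 12.02 F [0.5 0.  0.3] rpy [-57.5   4.2 -94.2]
tip local [ 0.0403 -0.0438  0.0839] joints [-23.  33. 116.  88.  13. -12.]
0.07 -0.095 1 [0.601 0.032 0.199] [0.028 0.044 0.17 ] [199. 113.]
0.07 -0.095 -1 [0.538 0.039 0.158] [-0.035  0.043  0.13 ] [186. 267.]
0.07 0.095 1 [ 0.587 -0.157  0.185] [ 0.042 -0.145  0.156] [629. 151.]
0.07 0.095 -1 [ 0.525 -0.15   0.144] [-0.022 -0.146  0.116] [598. 301.]
0.127 -0.095 1 [0.571 0.031 0.247] [-0.002  0.039  0.218] [195. 165.]
0.127 -0.095 -1 [0.508 0.038 0.206] [-0.066  0.037  0.178] [181. 327.]
0.127 0.095 1 [ 0.557 -0.158  0.233] [ 0.011 -0.15   0.204] [655. 205.]
0.127 0.095 -1 [ 0.494 -0.151  0.192] [-0.052 -0.152  0.164] [622. 363.]
```

Near flaps look flush. The predicted body corner (199,113) matches the picture and passes well below the board, so I'll press far right.

```bash
python3 -m handwheel '{"gripper":[1,1,1,1,1],"travel":[[0.01,0.02,0.044],[0.01,0.02,0.044],[0.013,0.05,0.024],[0.013,0.06,0.018],[0.013,0.06,0.018]],"roll":[0,0,0,0,0]}' ; python3 mv.py .056,-.045,.09 .056,-.045,.075 .053,.045,.088
```

```text
t: 12.43
eef_pos: [0.6038, -0.0639, 0.1259]
orientation: [-56.9, 4.2, -94.3]
contact_force: [-6.5, -0.4, 28.0]
opening: 0.004
tip [ 0.6175 -0.0634  0.105 ] t 12.43 F [-6.5 -0.4 28. ] rpy [-56.9   4.2 -94.3]
tip local [ 0.0578 -0.0475  0.0764] joints [-23.  35. 114.  90.  13. -13.]
.056,-.045,.09 travel [-0.012 -0.04   0.02 ]
.056,-.045,.075 travel [-0.008  0.001 -0.007]
.053,.045,.088 travel [-0.311 -0.01   0.014]
```

```bash
python3 -m handwheel '{"gripper":[1,1],"travel":[[0,0.008,-0.005],[0,0.008,-0.005]],"roll":[0,0]}' ; python3 mv.py .055,-.040,.088 .054,.045,.088 .054,.045,.074
```

```text
t: 12.6
eef_pos: [0.6039, -0.0638, 0.1254]
orientation: [-56.7, 4.2, -94.3]
contact_force: [-14.1, -0.5, 42.9]
opening: 0.006
tip [ 0.6177 -0.0633  0.1045] t 12.6 F [-14.1  -0.5  42.9] rpy [-56.7   4.2 -94.3]
tip local [ 0.058  -0.0474  0.0758] joints [-23.  35. 114.  91.  13. -15.]
.055,-.040,.088 travel [-0.028 -0.037  0.014]
.054,.045,.088 travel [-0.31  -0.01   0.017]
.054,.045,.074 travel [-0.307  0.029 -0.009]
```

```bash
python3 -m handwheel '{"gripper":[1,1,1,1,1,1],"travel":[[-0.025,-0.045,0.01],[-0.16,-0.03,0.0],[-0.31,-0.017,0.0],[-0.31,-0.017,0.0],[-0.31,-0.017,0.0],[-0.31,-0.017,0.0]],"roll":[0,0,0,0,0,0]}' ; python3 mv.py .054,.045,.086 .054,.045,.074
```

```text
t: 13.1
eef_pos: [0.6049, 0.0296, 0.1291]
orientation: [-57.6, 4.2, -94.3]
contact_force: [0.2, -0.5, 0.2]
opening: 0.005
tip [0.6184 0.0301 0.108 ] t 13.1 F [ 0.2 -0.5  0.2] rpy [-57.6   4.2 -94.3]
tip local [0.045  0.0451 0.0793] joints [-11.  35. 114.  93.   7.  -7.]
.054,.045,.086 travel [ 0.001 -0.003  0.037]
.054,.045,.074 travel [0.004 0.031 0.016]
```

```bash
python3 -m handwheel '{"gripper":[1,1,1,1,1,1],"travel":[[0.0,-0.015,0.015],[0.0,-0.003,0.037],[0.003,0.02,0.025],[0.004,0.035,0.016],[0.004,0.041,0.014],[0.004,0.041,0.014]],"roll":[0,0,0,0,0,0]}' ; python3 mv.py .054,.045,.09 .054,.045,.074
```

```text
t: 13.6
eef_pos: [0.6174, 0.0255, 0.1259]
orientation: [-57.0, 4.2, -94.5]
contact_force: [-10.5, -1.0, 30.2]
opening: 0.005
tip [0.6311 0.0259 0.105 ] t 13.6 F [-10.5  -1.   30.2] rpy [-57.    4.2 -94.5]
tip local [0.0582 0.0429 0.0763] joints [-11.  35. 113.  95.   7.  -8.]
.054,.045,.09 travel [-0.011 -0.045  0.013]
.054,.045,.074 travel [-0.007 -0.    -0.016]
```

```bash
python3 -m handwheel '{"gripper":[1,1],"travel":[[0,0.008,-0.005],[0,0.008,-0.005]],"roll":[0,0]}' ; python3 mv.py .03,.045,.092 .008,.092,.095 .008,.092,.074
```

```text
t: 13.77
eef_pos: [0.6175, 0.0255, 0.1253]
orientation: [-56.8, 4.2, -94.5]
contact_force: [-18.1, -1.6, 44.6]
opening: 0.011
tip [0.6313 0.026  0.1045] t 13.77 F [-18.1  -1.6  44.6] rpy [-56.8   4.2 -94.5]
tip local [0.0584 0.043  0.0758] joints [-11.  36. 113.  98.   7. -11.]
.03,.045,.092 travel [-0.017 -0.096 -0.05 ]
.008,.092,.095 travel [-0.179 -0.128 -0.103]
.008,.092,.074 travel [-0.174 -0.07  -0.141]
```

```bash
python3 -m handwheel '{"gripper":[1,1,1,1,1,1],"travel":[[-0.005,-0.045,0.0],[-0.02,-0.1,-0.05],[-0.179,-0.128,-0.103],[-0.179,-0.128,-0.103],[-0.179,-0.128,-0.103],[-0.179,-0.128,-0.103]],"roll":[0,0,0,0,0,0]}' ; python3 mv.py .008,.092,.09 .008,.092,.074
```

```text
t: 14.27
eef_pos: [0.5725, 0.0832, 0.1379]
orientation: [-57.6, 4.2, -94.4]
contact_force: [-0.6, 0.2, -0.2]
opening: 0.005
tip [0.586  0.0837 0.1169] t 14.27 F [-0.6  0.2 -0.2] rpy [-57.6   4.2 -94.4]
tip local [0.0052 0.0935 0.0882] joints [ -5.  33. 117. 123.   4. -31.]
.008,.092,.09 travel [ 0.005 -0.001  0.011]
.008,.092,.074 travel [ 0.009  0.044 -0.017]
```

```bash
python3 -m handwheel '{"gripper":[1,1,1,1,1],"travel":[[0.005,0.01,0.0],[0.007,0.03,-0.013],[0.009,0.044,-0.017],[0.009,0.048,-0.02],[0.009,0.048,-0.02]],"roll":[0,0,0,0,0]}' ; python3 mv.py .008,.092,.074
```

```text
t: 14.68
eef_pos: [0.5768, 0.0813, 0.1257]
orientation: [-57.1, 4.3, -94.3]
contact_force: [-11.4, 2.5, 26.9]
opening: 0.002
tip [0.5904 0.0818 0.1047] t 14.68 F [-11.4   2.5  26.9] rpy [-57.1   4.3 -94.3]
tip local [0.0098 0.0922 0.076 ] joints [ -5.  34. 118. 140.   6. -49.]
.008,.092,.074 travel [ 0.001  0.002 -0.009]
```

```bash
python3 -m handwheel '{"gripper":[1,1],"travel":[[0,0.008,-0.005],[0,0.008,-0.005]],"roll":[0,0]}' ; python3 mv.py -.02,.10,.12 -0.10,0.1,.35
```

```text
t: 14.85
eef_pos: [0.577, 0.0814, 0.1248]
orientation: [-56.9, 4.3, -94.3]
contact_force: [-18.4, 0.1, 40.5]
opening: 0.001
tip [0.5907 0.082  0.1039] t 14.85 F [-18.4   0.1  40.5] rpy [-56.9   4.3 -94.3]
tip local [0.0101 0.0924 0.0752] joints [ -5.  35. 118. 143.   7. -51.]
-.02,.10,.12 travel [-0.044 -0.176 -0.002]
-0.10,0.1,.35 travel [-0.121 -0.961  0.191]
```

```bash
python3 -m handwheel '{"gripper":[1,1,1,1,1,1,1,1,1],"travel":[[-0.02,-0.13,0.02],[-0.12,-0.96,0.19],[-0.12,-0.96,0.19],[-0.12,-0.96,0.19],[-0.12,-0.96,0.19],[-0.12,-0.96,0.19],[-0.12,-0.96,0.19],[-0.12,-0.96,0.19],[-0.12,-0.96,0.19]],"roll":[0,0,0,0,0,0,0,0,0]}' ; python3 mv.py -.10,.38,.35
```

```text
t: 15.6
eef_pos: [0.5501, 0.103, 0.187]
orientation: [-57.8, 5.8, -93.3]
contact_force: [-0.1, 0.5, 0.2]
opening: 0.005
tip [0.5635 0.1043 0.166 ] t 15.6 F [-0.1  0.5  0.2] rpy [-57.8   5.8 -93.3]
tip local [-0.0201  0.1106  0.1373] joints [ -3.  25. 118.  50.   6.  44.]
-.10,.38,.35 travel [-0.985 -0.618  0.169]
```

```bash
python3 -m handwheel '{"gripper":[1,1,1,1,1,1,1,1,1],"travel":[[-0.1,-0.6,0.2],[-0.2,-0.65,0.2],[-0.4,-0.65,0.2],[-0.9,-0.65,0.2],[-0.9,-0.65,0.2],[-0.9,-0.65,0.2],[-0.9,-0.65,0.2],[-0.9,-0.65,0.2],[-0.9,-0.65,0.2]],"roll":[0,0,0,0,0,0,0,0,0]}' ; python3 snap.py 4
```

```text
t: 16.35
eef_pos: [0.52, 0.285, 0.3573]
orientation: [-57.7, 5.7, -93.4]
contact_force: [1.0, 1.4, 0.3]
opening: 0.006
```

View pics/side4.png

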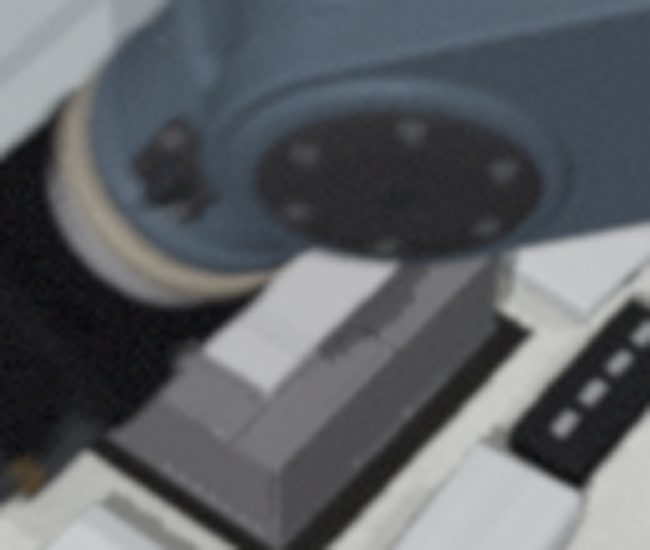

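View pics/top4.png

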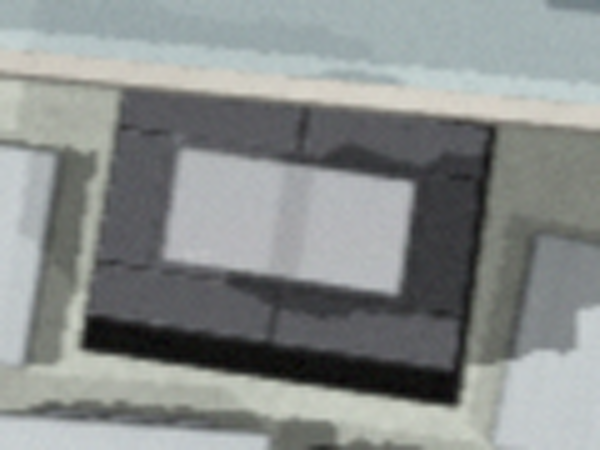

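View pics/top4_raw.png

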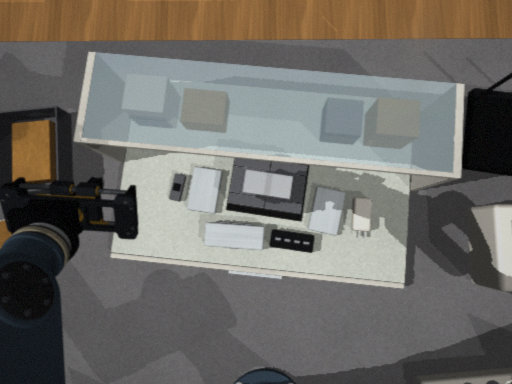

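```bash
python3 -m handwheel '{"gripper":[1,1,1,1,1,1,1,1,1,1],"travel":[[0.1,-0.3,0],[1,-0.4,-0.25],[1,-0.4,-0.25],[1,-0.4,-0.25],[1,-0.4,-0.25],[1,-0.4,-0.25],[1,-0.4,-0.25],[1,-0.4,-0.25],[1,-0.4,-0.25],[1,-0.4,-0.25]],"roll":[0,0,0,0,0,0,0,0,0,0]}' ; python3 -m handwheel '{"gripper":[1,1,1,1,1,1,1,1,1],"travel":[[1,0,0],[1,0,0],[1,0,0],[1,0,0],[1,0,0],[1,0,0],[1,0,0],[1,0,0],[1,0,0]],"roll":[0,0,0,0,0,0,0,0,0]}' ; python3 snap.py 5
```

```text
t: 17.28
eef_pos: [0.3734, -0.0182, 0.3859]
orientation: [-57.8, 5.7, -94.0]
contact_force: [0.2, -0.2, 0.4]
opening: 0.004
t: 18.03
eef_pos: [0.3562, -0.3136, 0.3543]
orientation: [-57.9, 6.0, -93.6]
contact_force: [0.4, 1.2, 0.8]
opening: 0.004
```

View pics/side5.png

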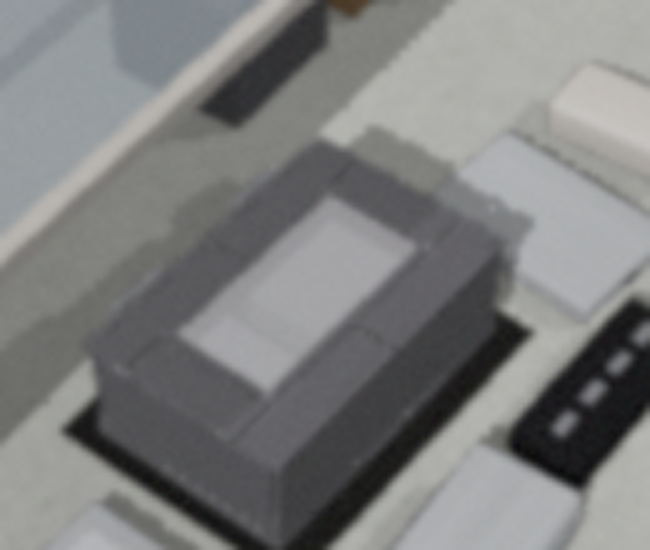

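View pics/side5_raw.png

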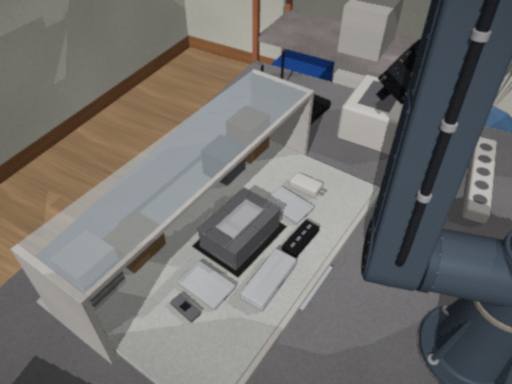

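Run:
```python
from fit import *
p=np.load("p.npy")
for z in(.071,.078):
  for a in((.06,.09),(-.06,.09),(-.06,-.09),(.06,-.09)): print(z,a,((proj("side",W(p,(*a,z)))[0]-[180,160])*5).round())
import cv2
a=cv2.imread("pics/side0.png").astype(int);b=cv2.imread("pics/side5_raw.png").astype(int)
d=np.abs(a-b).max(2); d[:,370:]=0
ys,xs=np.where(d>50); print(len(ys),xs.min(),xs.max(),ys.min(),ys.max())
```

```text
0.071 (0.06, 0.09) [ 84. 341.]
0.071 (-0.06, 0.09) [279. 468.]
0.071 (-0.06, -0.09) [510. 237.]
0.071 (0.06, -0.09) [320. 132.]
0.078 (0.06, 0.09) [ 83. 332.]
0.078 (-0.06, 0.09) [279. 458.]
0.078 (-0.06, -0.09) [510. 227.]
0.078 (0.06, -0.09) [320. 123.]
1302 208 369 181 280
```

Run:
```python
import cv2,numpy as np
im=cv2.imread("pics/side5_raw.png")
cv2.imwrite("pics/side5c.png",cv2.convertScaleAbs(cv2.resize(im[175:260,190:290],None,fx=8,fy=7,interpolation=cv2.INTER_CUBIC),alpha=1.8))
```

```text
(no output)
```

View pics/side5c.png

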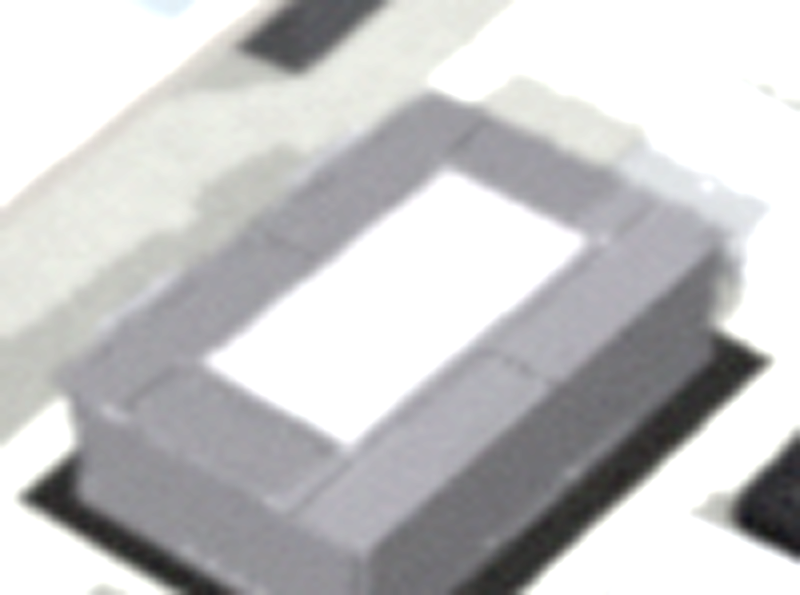

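Run:
```python
import cv2,numpy as np
o=[]
for n in(2,5):
    im=cv2.imread(f"pics/side{n}_raw.png")
    o.append(cv2.convertScaleAbs(cv2.resize(im[205:260,190:245],None,fx=7,fy=10,interpolation=cv2.INTER_CUBIC),alpha=1.8))
cv2.imwrite("pics/cmp.png",np.hstack(o))
```

```text
(no output)
```

View pics/cmp.png

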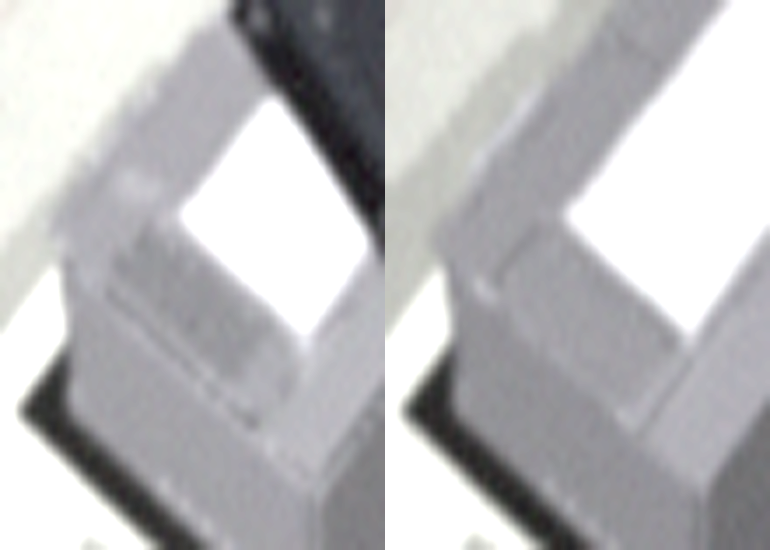

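Run:
```python
import cv2,numpy as np
o=[]
for n in("side0.png","side5_raw.png"):
    im=cv2.imread(f"pics/{n}"); o.append(im[165:330,160:340])
d=cv2.absdiff(*o); 
cv2.imwrite("pics/diff.png",cv2.resize(np.hstack([o[1],cv2.convertScaleAbs(d,alpha=2)]),None,fx=2.2,fy=2.2))
```

```text
(no output)
```

View pics/diff.png

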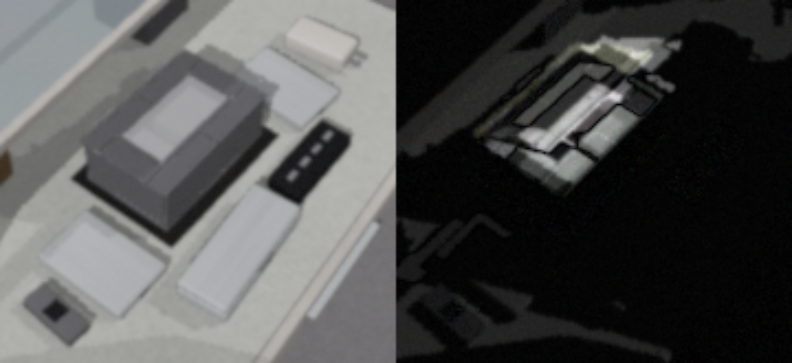

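The difference picture shows change only at the lid, apart from moving shadows, so nothing else was disturbed. All the flaps look flush, so I'm handing in.

```bash
python3 -c "
from workcell import job_done,observe
print(observe()['t'],observe()['contact_force'].round(1),observe()['joint_velocities'].round(1));print(job_done())"
```

```text
18.1333 [-0.   0.6  0. ] [ 1.9 -2.1  1.4  0.4  0.   0.1]
the job is handed in; nothing more can be done
None
```

The lid is shut and all six rim flaps were pressed down. I handed the job in at 18.1 s with the arm clear of everything.

- **Lean:** The moves only turn the tool about its own finger axis, so I got the lean indirectly. I reached past the arm's range in one-row steps, which tilted the tool about 32° with the fingertips forward. I then used that tilt for everything, including the two far flaps under the glass.
- **Pressing:** I shut the lid first, then pressed the flaps in this order: near left, near right, right, far right, far left, left. Each one stopped hard with the fingertips about 76 mm above the shelf, at final forces of 28 to 45 N against the 9 N or so needed at the press point.
- **Highest force read:** About 53 N upward (58 N in all), when the lid came down on its stop.
- **Last checks:**
  - **Flaps:** In the last side and top pictures the lid top looks level. The gap seen earlier under the left flap is gone, and the far-left corner has dropped.
  - **Other things:** A before-and-after comparison of the side view shows nothing changed around the tub apart from the lid and some shadows.
- **Not confirmed:**
  - **Flush fit:** I had no direct reading of the flap angles, so "flush" rests on the hard stops and the pictures.
  - **Far-left corner:** It still looks slightly wider than the tub wall, as it did before pressing; I took that to be the hinge edge.
  - **Handing in:** The arm was still settling at about 2°/s when I handed in.

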